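# Refit the tube carousel in the blood-tube rotator

## Task

Put the clean tube carousel back in the tube rotator: with its blue gear end at the blue motor box, lower it gently, without dropping or forcing it, into both open bearing slots until both axle ends are fully home. Then swing both red-posted keepers right across over the axle ends and let go, leaving the other things on the bench where they are.

Things in the scene. Friction and masses are not known exactly. Their poses are not given: they have to be found in the camera images.
- rotator: Tube rotator, fixed to the bench: white base 140 x 275 x 10 mm, two upright white bearing plates (12 mm thick, 64 mm wide, tops at z = 90 mm) centred at y = 75 and -75 mm, blue motor box at the +y end (y 90 to 170 mm, x within 62 mm, top z = 86 mm). Origin: on the bench midway between the plates, z up; the home axle line runs along y at x = 0, z = 80 mm. Front with dial: -x.
- seat_motor (a point): Where the gear-end journal's centre lies when home in the motor-side slot (rotator frame 0, 75, 80 mm; same axes). The slot is open at the top, 14.5 mm wide in x, floor 6 mm below this point, straight to 4 mm above it, then widening at 45 degrees to 26.5 mm at the plate's top, 10 mm above it.
- seat_outer (a point): Where the plain-end journal's centre lies when home in the outer slot (rotator frame 0, -75, 80 mm; same axes). The slot is the same as the motor-side one. Between the two plates 138 mm is free.
- keeper_motor (a joint): Motor-side keeper: aluminium bar 14 x 46 x 6 mm, flat on top of its bearing plate (z 90 to 96 mm), swivels on an upright screw at rotator x = 22, y = 77 mm. 0 = open, bar pointing to rotator +y over the motor box; 1.57 (stop) = shut, bar pointing to -x across the slot. Light: about 1 N at the post; stays where left.
- keeper_outer (a joint): Outer keeper: the same bar on the outer bearing plate, screw at rotator x = 22, y = -77 mm. 0 = open, bar pointing to rotator -y, away from the carousel; 1.57 (stop) = shut, bar pointing to -x across the slot. About 1 N at the post; stays where left.
- keeper_motor_post (a point): Middle height of the motor-side keeper's upright red thumb post: 11 mm diameter, 18 mm high (z = 96 to 114 mm above the bench), 32 mm from the screw.
- keeper_outer_post (a point): Middle height of the outer keeper's upright red thumb post, same size, 32 mm from its screw.
- carousel: Tube carousel, loose, 0.25 to 0.45 kg, 174 mm long along its y: bare square aluminium tube 16 x 16 mm, free to grip over 80 mm in the middle (sides upright as it stands), a white four-armed spider of tube clips 46 mm either side of the middle (radius 56 mm, arms at 45 degrees, top 87 mm up), steel journals at the ends. Blue gear at +y. Origin on the bench below its middle, z up.
- tube_middle (a point): Middle of the carousel's square tube, on the axle line, 43.3 mm above its origin; y points to the gear end.
- axle_gear_end (a point): Centre of the journal (12 mm diameter, 65 to 87 mm from the middle) at the gear end, on the axle line, 75 mm from the middle. Beside it, ending 65 mm from the middle, is the blue gear, 52 mm across.
- axle_plain_end (a point): Centre of the same journal at the plain end, on the axle line, 75 mm from the middle. Beside it, ending 65 mm from the middle, is a white collar 20 mm across.
- tube_rack: White rack of purple-capped blood tubes, 62 x 200 x 81 mm high, loose; to be left alone. Origin under its centre.
- reagent_bottle: White bottle with red cap, 66 mm diameter, 150 mm high, loose; to be left alone. Origin under its centre.
- amber_bottle: Amber bottle with black cap, 60 mm diameter, 120 mm high, loose; to be left alone. Origin under its centre.
- slide_box: Blue slide box, 85 x 100 x 34 mm, loose; to be left alone. Origin under its centre.
- pipette: Hand pipette lying on the bench, about 275 mm long, 29 mm high, loose; to be left alone. Origin on the bench near its middle.
- glove_box: Blue and white glove carton, 120 x 230 x 75 mm, loose; to be left alone. Origin under its centre.

How it is judged:
By the outcome, as a careful person would: the job done as asked, in the order asked, and still so for the second after the job is handed in, with the robot touching nothing.
It also fails if it takes over 54 s, if anything falls off the work surface, if the arm or the gripper's body presses on something with over 40 N, if the wrist force passes 120 N, or if a joint passes its speed limit or range.

## Robot

A 7-joint arm with a two-finger parallel gripper is mounted at the origin on the work surface. World frame = base frame: x ahead of the robot, y to its left, z up, the work surface at z = 0. Lengths are in m, angles in rad, forces in N, time in s.
With the tool pointing down it reaches from about 0.425 to 0.825 m from the base axis. Payload 3.6 kg.
Tool frame: the origin (TCP) lies midway between the tips of the shut fingers; the grasp point (between the pads) lies 19 mm behind it; z points along the fingers, y is the line along which they close (so a half turn about z gives the same grasp; the last joint's range is limited). The gripper opens to 85 mm and grips with 20 to 120 N. Pads are 22 mm wide; open, the fingers measure 114 mm over their backs; the gripper's body (76 mm by 85 mm) begins 54 mm behind the grasp point. The pads swing forward as they close: fully open they stand 13 mm farther back than shut.
Start: joints at [-1.202, 0.615, -0.013, 1.423, 0.008, 1.103, -0.04], TCP at [0.25, 0.6, 0.195] pointing down, gripper open.
Joint ranges: [-3.12, 3.12], [-0.3, 2.06], [-1.34, 1.32], [0.26, 2.42], [-1.36, 4.5], [0.01, 1.98], [-2.84, 2.84]. Speed limits (rad/s): [2.79, 2.79, 3.14, 3.14, 3.14, 3.14, 3.14].

## Interface

Orientations are given as a unit quaternion [w, x, y, z].
In Python, from cell import r gives the robot as it stands. Calls block until the motion is done:
- r.goto(position, orientation): joint-space move of the TCP to a pose.
- r.movel(position, orientation=None, rate=0.15, contact_N=None): straight line of the TCP; orientation=None keeps the orientation; rate is the mean speed in m/s. With contact_N (N) it stops when the force on the tool has changed by that much, and returns True; else False.
- r.movej(angles): joint-space move.
- r.command_gripper(opening): finger opening in m; the grip force is fixed at half the most; returns when the fingers have stopped.
- r.hold(seconds).
- r.ik(position, orientation): joint angles nearest the present ones, or None.
- r.read_state(): the state.
- r.read_camera(name): name is "scene" or "top"; returns a dict with "image" (400x640x3 uint8, red, green, blue), "fx", "fy", "cx", "cy" (pixels), "position" and "rotation" of the camera in the world. Camera axes: x right, y up, looking along -z (the intrinsics and any distortion apply to the point x, -y, -z); pixel columns grow to the right and rows downward; lengths in m; the calibration is good to about 2 mm. A picture is of the moment at which its call begins. There is no depth.
A pose or a line that the arm cannot do raises r.Unreachable and nothing moves.
- r.job_done(): hands the job in; it is judged then, once.
The state is a dict: "time_s": time; "qpos": joint angles; "joint_vel": joint speeds; "tau": joint torques, N m; "ee_pos": TCP position; "orientation": TCP orientation; "ft_force": force on the tool from outside, world axes, zero at the start; "ft_torque": the same for the moment, N m; "width": finger opening in m; "finger_force": force on a finger pad.
Only numpy, scipy, OpenCV 4.12 (cv2) and the standard library are available. Lean on these libraries where they do the work, as an engineer would, in place of code of your own. Each camera call takes 0.05 s, during which the arm holds its last target. There are 200 camera calls.

## Working session

There is one attempt and no reset: what is moved stays moved. The work goes in short steps, each a Python script; the robot and the scene stay as the last script left them, time stands still between calls to the robot, and variables do not carry over. Pictures are saved under pics/ and viewed, at most 10 in all, crops included, and the job is handed in when it is done.

```bash
ls; mkdir -p pics
python3 - <<'E'
from cell import r
import cv2,numpy as np
for n in("scene","top"):
    c=r.read_camera(n); cv2.imwrite(f"pics/{n}0.png",c["image"][:,:,::-1])
    print({k:(v.tolist() if hasattr(v,'tolist') else v) for k,v in c.items() if k!="image"})
s=r.read_state();print(s["time_s"],s["ee_pos"],s["orientation"])
E
```

```text
pics
{'fx': 424.92465113841996, 'fy': 424.92465113841996, 'cx': 325.00295493292015, 'cy': 196.15154665871728, 'position': [1.2148642859293355, -0.6488935092841335, 1.0658182777657377], 'rotation': [0.8716352155844703, 0.33723221640526396, 0.13823006473081428, 0.3277482759312733]}
{'fx': 465.00482921666855, 'fy': 465.00482921666855, 'cx': 314.5008722171894, 'cy': 203.87195694325973, 'position': [0.5070582277564954, 0.019122155608947387, 1.5571481249821286], 'rotation': [0.7122910456976551, 0.016973479220684772, -0.020414844502645555, -0.7013819225971102]}
0.1 [0.24971752 0.59927003 0.19444534] [-2.16022795e-04  1.96110563e-01  9.80581083e-01 -1.15790622e-03]
```

View pics/scene0.png

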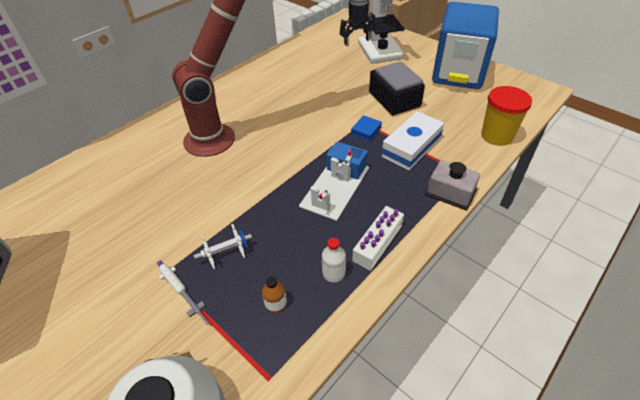

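View pics/top0.png

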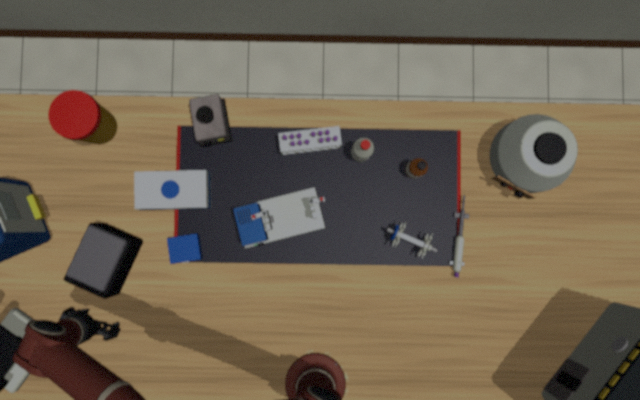

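The scene view shows the rotator at about (335,185) and the carousel at (223,245). In the top view the rotator is at (280,217), with its blue box to the left. The carousel is at (412,239), gear end to the left. I'll enlarge both.

Run:
```python
import cv2,numpy as np
t=cv2.imread("pics/top0.png");s=cv2.imread("pics/scene0.png")
f=lambda im,x,y,w,h,k:cv2.resize(im[y:y+h,x:x+w],None,fx=k,fy=k,interpolation=cv2.INTER_CUBIC)
a=np.hstack([f(t,230,180,100,75,4),f(t,380,210,60,45,400/60) [:300]])
b=np.hstack([f(s,295,140,80,80*3//4,5),f(s,190,220,80,60,5)])
cv2.imwrite("pics/crop0.png",np.vstack([a,b]))
```

```text
(no output)
```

View pics/crop0.png

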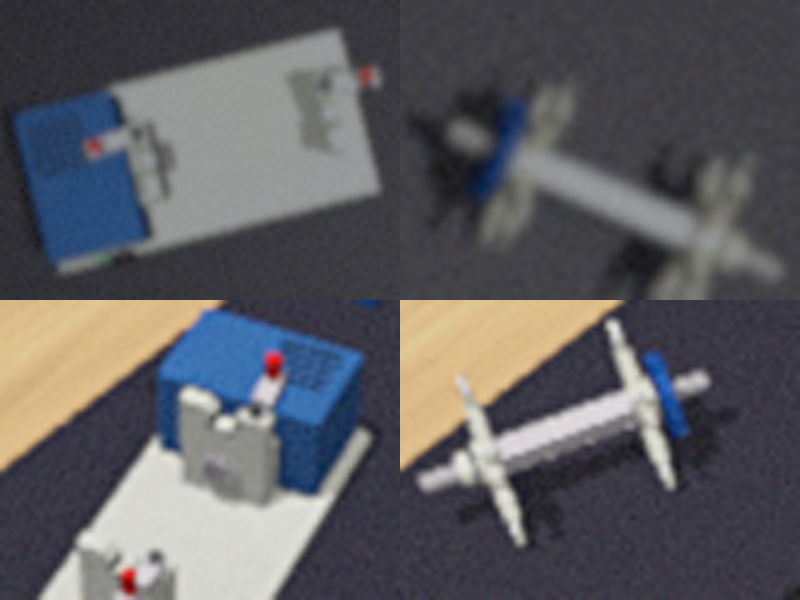

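```bash
cat > h.py <<'E'
import numpy as np, cv2
from scipy.spatial.transform import Rotation as R
def ray(c,uv):
    uv=np.atleast_2d(np.asarray(uv,float)); q=c["rotation"]
    d=np.c_[(uv[:,0]-c["cx"])/c["fx"],-(uv[:,1]-c["cy"])/c["fy"],-np.ones(len(uv))]
    return R.from_quat(np.roll(q,-1)).apply(d)
def onz(c,uv,z):
    d=ray(c,uv);p=np.array(c["position"]); return p+d*((z-p[2])/d[:,2])[:,None]
def px(c,P):
    v=R.from_quat(np.roll(c["rotation"],-1)).inv().apply(np.atleast_2d(P)-np.array(c["position"]))
    return np.c_[c["cx"]-c["fx"]*v[:,0]/v[:,2],c["cy"]+c["fy"]*v[:,1]/v[:,2]]
def tri(c1,u1,c2,u2):
    A=0;b=0
    for c,u in((c1,u1),(c2,u2)):
        d=ray(c,u)[0];d/=np.linalg.norm(d);M=np.eye(3)-np.outer(d,d);A=A+M;b=b+M@np.array(c["position"])
    P=np.linalg.solve(A,b); return P
def reds(c,boxes):
    im=c["image"].astype(float); w=np.clip(im[:,:,0]-np.maximum(im[:,:,1],im[:,:,2])-25,0,None); o=[]
    for x,y,X,Y in boxes:
        s=w[y:Y,x:X]; g=np.mgrid[y:Y,x:X]; o.append([(g[1]*s).sum()/s.sum(),(g[0]*s).sum()/s.sum()])
    return np.array(o)
def quat(psi): # tool down, tool x along world angle psi
    return np.roll((R.from_euler('z',psi)*R.from_euler('x',np.pi)).as_quat(),1)
E
python3 - <<'E'
from cell import r
from h import *
np.set_printoptions(precision=4,suppress=True)
t=r.read_camera("top");s=r.read_camera("scene")
# posts
ut=reds(t,[(245,208,262,224),(314,192,330,206)]); us=reds(s,[(343,145,357,163),(312,190,328,205)])
print("px",ut,us)
print("top z.108",onz(t,ut,.108),"scene z.105",onz(s,us,.105))
for a,b in zip(ut,us): print("tri",tri(t,a,s,b))
# base outline in top
im=t["image"].astype(int); hsv=cv2.cvtColor(t["image"],cv2.COLOR_RGB2HSV)
m=((im.min(2)>110)|((hsv[:,:,1]>110)&(hsv[:,:,2]>70)&(hsv[:,:,0]>95)&(hsv[:,:,0]<125))).astype(np.uint8)
m2=np.zeros_like(m);m2[180:255,228:332]=m[180:255,228:332]
c=max(cv2.findContours(m2,cv2.RETR_EXTERNAL,cv2.CHAIN_APPROX_NONE)[0],key=cv2.contourArea)
wh=((im.min(2)>110)).astype(np.uint8);w2=np.zeros_like(wh);w2[180:255,262:315]=wh[180:255,262:315]
bx=cv2.boxPoints(cv2.minAreaRect(c));print("box",bx,onz(t,bx,.01))
# carousel: bright mask, PCA
for n,c,(x,y,X,Y) in(("top",t,(383,215,445,260)),("scene",s,(190,220,262,275))):
    im=c["image"].astype(int);print(n,im[y:Y,x:X].min(2).max())
    w=(cv2.cvtColor(c["image"],cv2.COLOR_RGB2GRAY)[y:Y,x:X]);print(np.percentile(w,[20,50,80,90,97]))
E
```

```text
px [[253.161  216.2049]
 [320.951  198.4118]] [[349.1844 152.3883]
 [320.19   195.4611]]
top z.108 [[ 0.5424  0.2031  0.108 ]
 [ 0.6012 -0.0072  0.108 ]] scene z.105 [[ 0.5382  0.2065  0.105 ]
 [ 0.5971 -0.0057  0.105 ]]
tri [0.542  0.2025 0.1099]
tri [ 0.6005 -0.0079  0.1092]
box [[232.1176 207.4706]
 [315.6471 186.5882]
 [325.8235 227.2941]
 [242.2941 248.1765]] [[ 0.5727  0.2861  0.01  ]
 [ 0.6468  0.0093  0.01  ]
 [ 0.5117 -0.0266  0.01  ]
 [ 0.4383  0.2491  0.01  ]]
top 152
[ 63.  66.  80. 110. 141.]
scene 226
[ 55.  61. 190. 195. 212.]
```

```bash
cat >> h.py <<'E'
from scipy.ndimage import map_coordinates
def axle(c,A,B,half=.035,hw=.014):
    """refine axle line given approximate world ends A (gear), B (plain); returns pixel line fit in the middle as world (lateral offset at +-half)
    and journal tip offsets along the axis (gear, plain) in m"""
    A,B=np.array(A),np.array(B);g=cv2.cvtColor(c["image"],cv2.COLOR_RGB2GRAY).astype(float)
    M=(A+B)/2;u=(A-B)/np.linalg.norm(A-B);n=np.cross([0,0,1],u)
    v=np.arange(-hw-.008,hw+.0081,.0005)
    def prof(s,v): p=px(c,M+np.outer(np.ones(len(v)),u*s)+np.outer(v,n)); return map_coordinates(g,[p[:,1],p[:,0]],order=1)
    S=np.arange(-half,half+.001,.005);o=[]
    for s in S:
        p=prof(s,v);w=np.clip(p-np.percentile(p,25)-.35*np.ptp(p),0,None);o.append((w*v).sum()/w.sum())
    k=np.polyfit(S,o,1)
    tips=[]
    for sg in(1,-1):
        ss=np.arange(.070,.105,.0005);q=np.array([prof(sg*x,np.array([-.002,0,.002])+np.polyval(k,sg*x)).mean() for x in ss])
        hi=np.median(q[(ss>.074)&(ss<.08)]);lo=q[-8:].mean();i=np.where(q[8:]<(hi+lo)/2)[0][0]+8;tips.append(ss[i])
    return k,np.std(np.array(o)-np.polyval(k,S)),tips
E
python3 - <<'E'
from cell import r
from h import *
np.set_printoptions(precision=4,suppress=True)
t=r.read_camera("top");s=r.read_camera("scene")
A=onz(t,[388.3,229.5],.0433)[0];B=onz(t,[435.5,250],.0433)[0];print(A,B,np.linalg.norm(A-B))
As=onz(s,[190+305/5+1-0,220+78/5],.0433)[0];Bs=onz(s,[190+20/5,220+180/5],.0433)[0];print(As,Bs)
for i in range(3):
    M=(A+B)/2;u=(A-B)/np.linalg.norm(A-B);n=np.cross([0,0,1],u)
    k,e,tp=axle(t,A,B);ks,es,tps=axle(s,A,B)
    print(M,np.arctan2(-u[0],u[1]),k,e,tp,"scene",ks,es,tps)
    M=M+n*k[1]+u*(tp[0]-tp[1])/2;u=u+n*k[0];u/=np.linalg.norm(u);A=M+.087*u;B=M-.087*u
E
```

```text
[ 0.5075 -0.229   0.0433] [ 0.4434 -0.3828  0.0433] 0.16668735597034692
[ 0.5117 -0.2222  0.0433] [ 0.4391 -0.3835  0.0433]
[ 0.4754 -0.3059  0.0433] -0.3949228582986653 [-0.0028 -0.0009] 0.00016333783223925993 [np.float64(0.08800000000000002), np.float64(0.08800000000000002)] scene [0.0013 0.0065] 0.00017682410054761804 [np.float64(0.08950000000000002), np.float64(0.08750000000000002)]
[ 0.4763 -0.3063  0.0433] -0.3977728198298312 [0. 0.] 0.00016329488335861087 [np.float64(0.08800000000000002), np.float64(0.08800000000000002)] scene [0.0041 0.0074] 0.0001753086696583181 [np.float64(0.08950000000000002), np.float64(0.08750000000000002)]
[ 0.4763 -0.3063  0.0433] -0.3977568536403465 [-0.  0.] 0.00016329715635490934 [np.float64(0.08800000000000002), np.float64(0.08800000000000002)] scene [0.0041 0.0074] 0.00017530797889011367 [np.float64(0.08950000000000002), np.float64(0.08750000000000002)]
```

```bash
cat >> h.py <<'E'
YR=.2708; ROT=np.array([.5700,.0985])-.022*np.array([np.cos(YR),np.sin(YR)])
def rot(x,y): return ROT+np.array([[np.cos(YR),-np.sin(YR)],[np.sin(YR),np.cos(YR)]])@[x,y]
E
python3 - <<'E'
from cell import r
from h import *
np.set_printoptions(precision=4,suppress=True)
yc=-.3978
print("home",rot(0,0))
for sg in(1,-1):
    print(sg,r.ik([.475,-.306,.15],quat(yc+sg*np.pi/2)),r.ik([*rot(0,0),.17],quat(YR+sg*np.pi/2)),r.ik([*rot(0,0),.061],quat(YR+sg*np.pi/2)))
    for o in(1,-1):
        p=rot(22,o*109);print(" keeper",o,r.ik([*p,.101],quat(YR+sg*np.pi/2+o*np.pi/4)))
E
```

```text
home [0.5488 0.0926]
1 [-0.0079  0.6912  0.9219  1.7513 -0.6353  1.0272  0.752 ] [-0.41    0.5103  0.3115  1.7402 -0.1892  0.9205  0.2501] [-0.3569  0.6505  0.2351  1.8485 -0.2295  0.6689  0.2835]
 keeper 1 None
 keeper -1 None
-1 [-0.0908  0.7887  1.1336  1.7535 -0.7887  1.1335 -2.2421] [-0.8426  0.7441  1.1342  1.7527 -0.7403  1.1431 -2.3456] [ 0.14    0.6995 -0.5522  1.8323  0.5145  0.7564  2.7217]
 keeper 1 None
 keeper -1 None
```

Run:
```python
from cell import r
from h import *
np.set_printoptions(precision=4,suppress=True)
q=quat(-.3978+np.pi/2); p=np.array([.475,-.306])
r.command_gripper(.06)
r.goto([*p,.13],q)
print(r.movel([*p,.025],rate=.12,contact_N=8), r.read_state()["ee_pos"])
r.command_gripper(.0)
s=r.read_state();print(s["width"],s["finger_force"],s["ft_force"],s["time_s"],s["ee_pos"])
r.movel([*p,.06],rate=.05)
r.hold(.2);s=r.read_state();print(s["width"],s["ft_force"],s["ft_torque"],s["time_s"])
a=r.read_camera("scene")["image"][150:300,140:340,::-1]
cv2.imwrite("pics/grasp.png",cv2.resize(a,None,fx=3,fy=3,interpolation=2))
```

```text
False [ 0.4754 -0.3066  0.0257]
3.261333988704956e-05 0.0 [-0.6964 -0.8307 -0.4826] 5.5667 [ 0.475 -0.306  0.025]
6.569850745479268e-05 [-0.445   0.4974 -0.1973] [-0.0469  0.0401  0.0018] 6.6167
```

View pics/grasp.png

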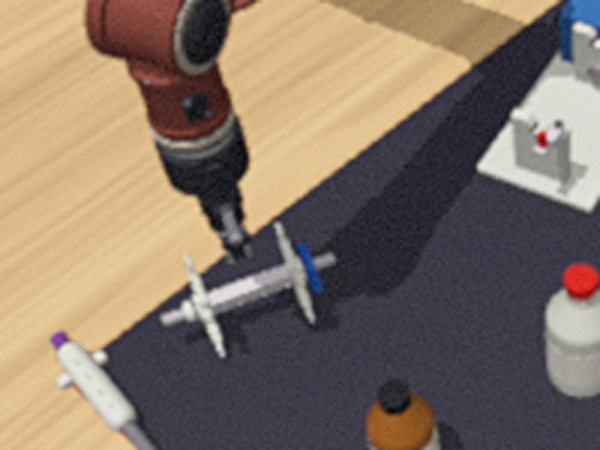

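The gripper closed on nothing: the fingertips are at crop (240,255), just behind or above the tube at (240,292). I'll compare where the calibration says the TCP and the tube should be.

Run:
```python
from cell import r
from h import *
np.set_printoptions(precision=4,suppress=True)
st=r.read_state();print(st["ee_pos"],st["orientation"],st["qpos"],st["width"])
e=st["ee_pos"];o=[]
for n in("scene","top"):
    c=r.read_camera(n);p=px(c,[e,e+[0,0,.019],[.475,-.306,.0433]]);print(n,p)
    x,y=p[2].astype(int);im=c["image"][y-37:y+38,x-50:x+50,::-1].copy()
    im=cv2.resize(im,None,fx=4,fy=4,interpolation=2)
    for k,col in zip(p,((0,255,0),(0,255,255),(0,0,255))): cv2.circle(im,tuple(int(v) for v in (k-[x-50,y-37])*4+2),4,col,1)
    o.append(im)
cv2.imwrite("pics/cmp.png",np.hstack(o))
```

```text
[ 0.4748 -0.3059  0.0597] [-0.0003  0.8329  0.5534 -0.0001] [ 0.0726  0.7809  0.7762  1.8352 -0.7265  0.8364  0.8212] 0.000253624466114476
scene [[221.5044 242.8549]
 [220.2074 238.9544]
 [222.6112 246.203 ]]
top [[412.9701 240.0496]
 [414.2673 240.1985]
 [411.9054 239.8742]]
```

View pics/cmp.png

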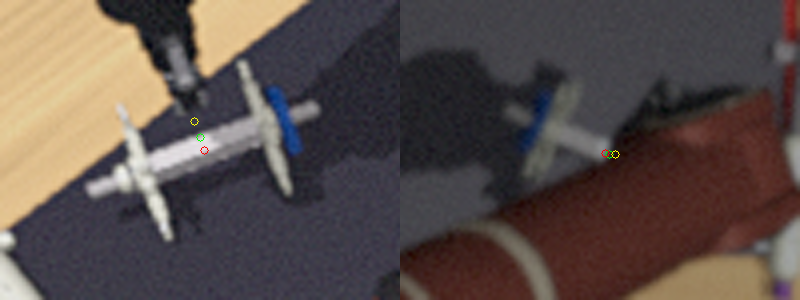

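The visible fingertips are at crop (190,108), but the TCP projects to (200,137), so the tips appear about 2 cm too high. I'll check whether they are dark against the mat, and whether the width reading is right.

Run:
```python
from cell import r
from h import *
o=[]
for i in range(2):
    st=r.read_state();c=r.read_camera("scene");e=st["ee_pos"];p=px(c,[e,e+[0,0,.019]])
    print(st["width"],st["finger_force"],st["time_s"])
    im=c["image"][205:260,190:250,::-1].astype(float);im=np.clip((im/255)**.5*255*1.1,0,255).astype(np.uint8)
    im=cv2.resize(im,None,fx=6.6,fy=6.6,interpolation=2)
    for k,col in zip(p,((0,255,0),(0,255,255))): cv2.circle(im,tuple(int(v) for v in (k-[190,205]+.5)*6.6),4,col,1)
    o.append(im)
    if i==0: r.command_gripper(.06)
cv2.imwrite("pics/cmp2.png",np.hstack(o))
```

```text
-3.755345785843391e-05 0.0 6.7667
0.06023285456135423 0.0 7.4167
```

View pics/cmp2.png

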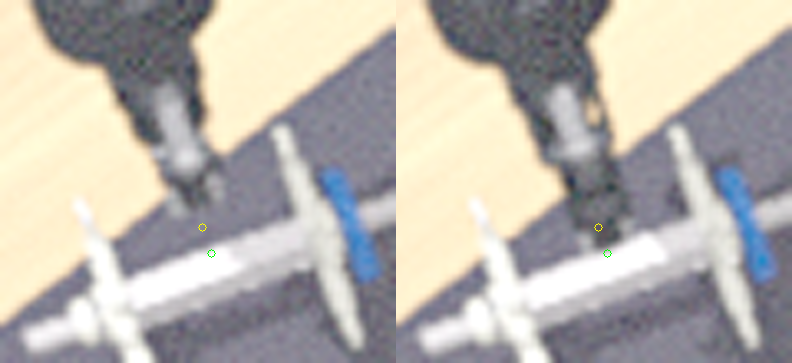

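Closed tips are at (197,210), against the projected TCP at (211,253). The offset runs along the tool axis, so the real tips sit about 2–2.5 cm higher than reported, which is why they passed above the tube. I'll go lower with contact guarding.

Run:
```python
from cell import r
from h import *
np.set_printoptions(precision=4,suppress=True)
p=[.475,-.306]
r.movel([*p,.026],rate=.1,contact_N=6)
print(r.movel([*p,.003],rate=.04,contact_N=5), r.read_state()["ee_pos"])
r.command_gripper(.0)
s=r.read_state();print(s["width"],s["finger_force"],s["ft_force"],s["time_s"],s["ee_pos"])
c=r.read_camera("scene");p=px(c,s["ee_pos"]);print(p)
im=cv2.resize(c["image"][205:260,190:250,::-1],None,fx=8,fy=8,interpolation=2)
cv2.imwrite("pics/g2.png",np.clip((im/255.)**.5*280,0,255).astype(np.uint8))
```

```text
False [ 0.475  -0.3061  0.003 ]
0.013904442611554413 62.09431171417236 [-0.4171 -0.0692  4.3609] 9.1583 [ 0.4747 -0.3063  0.0034]
[[225.0545 253.9622]]
```

View pics/g2.png

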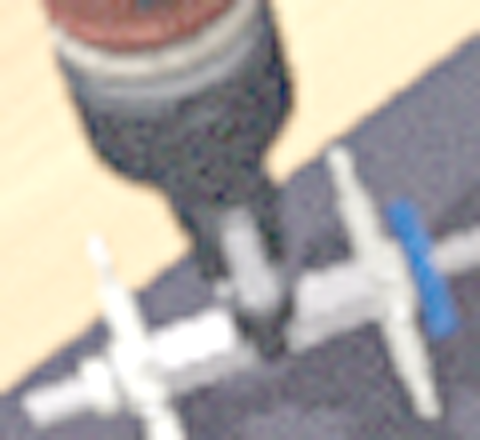

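The tube is now held between the fingers at crop (260,300). I'll lift it and carry it over the rotator, then measure from the pictures.

Run:
```python
from cell import r
from h import *
np.set_printoptions(precision=4,suppress=True)
p=[.475,-.306]
r.movel([*p,.05],rate=.06)
s=r.read_state();print(s["width"],s["finger_force"],s["ft_force"],s["time_s"])
r.movel([*p,.15],rate=.15)
r.movel([*rot(0,0),.15],quat(YR+np.pi/2),rate=.13)
r.hold(.3);s=r.read_state();print(s["width"],s["ft_force"],s["ft_torque"],s["time_s"],s["ee_pos"])
o=[]
for n in("scene","top"):
    c=r.read_camera(n);cv2.imwrite(f"pics/held_{n}.png",c["image"][:,:,::-1]);x,y=px(c,s["ee_pos"])[0].astype(int)
    im=cv2.resize(c["image"][y-50:y+50,x-50:x+50,::-1],None,fx=4,fy=4,interpolation=2); o.append(im);print(n,x-50,y-50)
cv2.imwrite("pics/held.png",np.hstack(o))
```

```text
0.014476139363272175 61.326953172683716 [ 0.3519 -0.2267 -1.5647] 10.1417
0.013986676743472306 [-0.161  -0.0502 -1.9311] [-0.0092  0.0044 -0.0288] 14.525 [0.5488 0.0925 0.15  ]
scene 279 111
top 237 164
```

View pics/held.png

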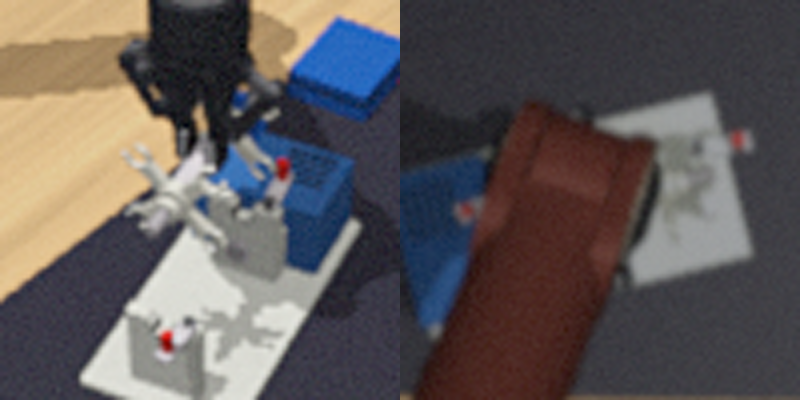

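The carousel is held above the rotator. In the left crop its plain-end spider is at (170,190), and the arm hides it in the top view. I'll overlay the predicted axle on an enlarged view to check tilt and offset.

Run:
```python
from h import *
from cell import r
c=r.read_camera("scene");x0,y0=295,125;k=8
im=cv2.resize(c["image"][y0:y0+70,x0:x0+90,::-1],None,fx=k,fy=k,interpolation=2)
C=np.array([.5488,.0925,.190]);u=np.array([-np.sin(YR),np.cos(YR),0]);n=np.array([np.cos(YR),np.sin(YR),0]);z=np.array([0,0,1])
def d(P,col,rad=4):
    p=(px(c,P)[0]-[x0,y0]+.5)*k;cv2.circle(im,tuple(int(v) for v in p),rad,col,1);return p.astype(int)
for s in(.087,.046,-.046,-.087): print(s,d(C+s*u,(0,255,0)))
for s in(.046,-.046):
    for a in(1,3,5,7): d(C+s*u+.056*(n*np.cos(a*np.pi/4)+z*np.sin(a*np.pi/4)),(0,255,255) if s<0 else (255,255,0))
d(np.r_[rot(0,75),.08],(0,0,255));d(np.r_[rot(0,-75),.08],(0,0,255))
cv2.imwrite("pics/h3.png",im)
```

```text
0.087 [370  88]
0.046 [327 148]
-0.046 [223 291]
-0.087 [175 359]
```

View pics/h3.png

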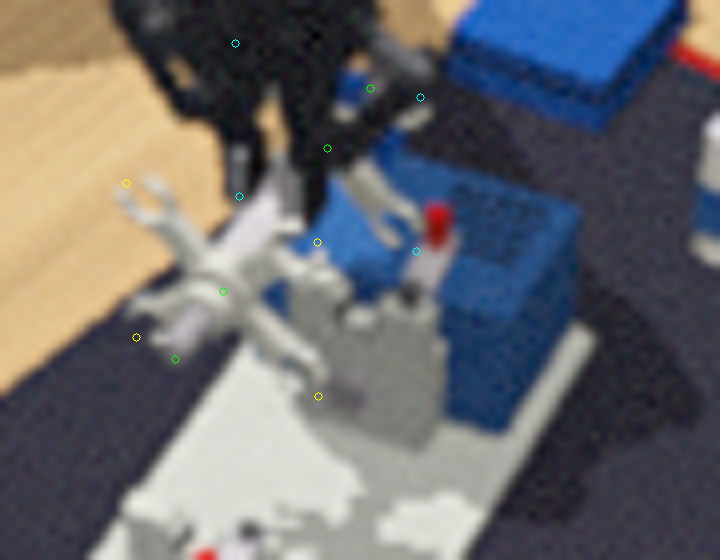

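The overlay matches: plain hub seen at (213,272) against (223,291) predicted. That 1–2 px shift is the same scene-camera bias seen earlier. The axle is level and parallel, about 40 mm above the reported TCP, so I'll lower it by feel.

Run:
```python
from cell import r
from h import *
np.set_printoptions(precision=4,suppress=True)
Ri=np.array([[np.cos(YR),np.sin(YR),0],[-np.sin(YR),np.cos(YR),0],[0,0,1]])
def show(t):
    s=r.read_state();print(t,s["time_s"],s["ee_pos"],"F rot",Ri@s["ft_force"],"T rot",Ri@s["ft_torque"],s["width"])
r.movel([*rot(0,0),.062],rate=.12);show("above")
h=r.movel([*rot(0,0),.036],rate=.02,contact_N=2.5);show(h)
```

```text
above 15.5583 [0.5496 0.0924 0.0627] F rot [ 0.954  -0.388  -2.6153] T rot [-0.04    0.0525  0.0058] 0.01415302797635695
True 16.2917 [0.5495 0.0924 0.0491] F rot [ 2.3043 -1.454   0.1916] T rot [-0.064  -0.3945 -0.0619] 0.013973922231437126
```

Contact came on the -x chamfer at an axle height of about 89 mm, so the axle is roughly 3.7 mm too far to -x. I'll back off, shift and retry.

Run:
```python
from cell import r
from h import *
np.set_printoptions(precision=4,suppress=True)
Ri=np.array([[np.cos(YR),np.sin(YR),0],[-np.sin(YR),np.cos(YR),0],[0,0,1]])
def show(t):
    s=r.read_state();print(t,s["time_s"],s["ee_pos"],"F rot",Ri@s["ft_force"],"T rot",Ri@s["ft_torque"],s["width"])
r.movel([*rot(0,0),.052],rate=.03);show("up")
r.movel([*rot(.0037,0),.052],rate=.02);show("shift")
h=r.movel([*rot(.0037,0),.036],rate=.02,contact_N=2.5);show(h)
```

```text
up 16.5667 [0.5483 0.0924 0.0518] F rot [ 0.6768 -1.0613 -1.9107] T rot [-0.1608 -0.0557 -0.0348] 0.01385455536378652
shift 16.9 [0.5522 0.0934 0.0517] F rot [-1.1898 -0.7814 -2.7909] T rot [-0.2364  0.0665  0.0434] 0.013755647575903886
True 17.5 [0.5527 0.0934 0.0404] F rot [-0.7402  0.7327  4.8621] T rot [ 0.0822  0.1024 -0.0164] 0.01424081269256631
```

Stopped at an axle height of about 80.4 mm. Fz rose by about 7 N with almost no side force or Tx, so both ends are carried and it's home. Next I'll release, retreat and measure.

```bash
cat >> h.py <<'E'
def rq(x,y): return rot(x+.0037,y)   # tool-consistent rotator frame
def keeper(o): # o=+1 motor, -1 outer
    n=np.array([-1,-o])/2**.5; return n, YR+np.arctan2(n[1],n[0]), (lambda th,off: rq(*(np.array([22-32*np.sin(th),o*(77+32*np.cos(th))])/1000-n*off)))
E
python3 - <<'E'
from cell import r
from h import *
np.set_printoptions(precision=4,suppress=True)
r.command_gripper(.045);s=r.read_state();print(s["time_s"],s["ft_force"],s["width"])
r.movel([*s["ee_pos"][:2],.17],rate=.15)
for o in(1,-1):
    n,psi,P=keeper(o)
    for d in(0,np.pi):
        print(o,d,[r.ik([*P(th,of),z],quat(psi+d)) is not None for th,of,z in((0,.03,.16),(0,.03,.075),(.8,.0165,.075),(1.57,.0165,.075),(1.57,.01,.075))])
E
```

```text
17.9 [ 0.0754 -0.4387  0.668 ] 0.045222132262218946
1 0 [True, True, True, True, True]
1 3.141592653589793 [True, True, True, True, True]
-1 0 [True, True, True, True, True]
-1 3.141592653589793 [True, True, True, True, True]
```

Run:
```python
from cell import r
from h import *
np.set_printoptions(precision=4,suppress=True)
r.command_gripper(0)
for o,d in((1,np.pi),(-1,0)):
    n,psi,P=keeper(o);q=quat(psi+d)
    r.goto([*P(0,.032),.16],q)
    h=r.movel([*P(0,.032),.075],rate=.12,contact_N=6);s=r.read_state();print(o,"down",h,s["ee_pos"],s["time_s"])
    if h: break
    h=r.movel([*P(0,.0165),.075],rate=.05,contact_N=8)
    for th in np.linspace(.3,1.5,5):
        h=r.movel([*P(th,.0165),.075],rate=.06,contact_N=8)
        if h: s=r.read_state();print("stop th",th,s["ee_pos"],s["ft_force"]);break
    if not h:
        h=r.movel([*P(1.57,.006),.075],rate=.025,contact_N=4);s=r.read_state()
        print("end",h,s["ee_pos"],P(1.57,.0165),s["ft_force"],s["time_s"])
    r.movel([*P(1.57,.035),.075],rate=.1); r.movel([*P(1.57,.035),.17],rate=.15)
print(r.read_state()["time_s"])
```

```text
1 down False [0.561  0.2321 0.0758] 21.1167
end True [0.5287 0.1769 0.0754] [0.5302 0.1795] [0.8141 0.972  3.5693] 23.4833
-1 down False [ 0.6313 -0.0214  0.0758] 26.9333
end True [0.5782 0.0072 0.0757] [0.5777 0.0086] [1.4171 0.3171 1.4229] 29.225
30.3333
```

Run:
```python
from cell import r
from h import *
np.set_printoptions(precision=4,suppress=True)
r.goto([.30,-.45,.25],quat(YR+np.pi/2))
t=r.read_camera("top");s=r.read_camera("scene");print(r.read_state()["time_s"])
a=cv2.resize(t["image"][180:255,232:332,::-1],None,fx=4,fy=4,interpolation=2)
b=cv2.resize(s["image"][125:225,290:390,::-1],None,fx=5,fy=5,interpolation=2)
# red blobs
for c,bx in((t,(232,180,332,255)),(s,(290,125,390,225))):
    x,y,X,Y=bx;im=c["image"].astype(int);m=((im[:,:,0]-np.maximum(im[:,:,1],im[:,:,2]))>35).astype(np.uint8)[y:Y,x:X]
    k,_,st,ce=cv2.connectedComponentsWithStats(m,connectivity=8);
    for i in range(1,k):
        if st[i,4]>3: print(ce[i]+[x,y],st[i,4],onz(c,ce[i]+[x,y],.108))
cv2.imwrite("pics/fin.png",np.hstack([b[:, :400] if 0 else cv2.resize(b,(400,400)),np.vstack([a,np.zeros((100,400,3),np.uint8)])]))
u=np.array([-np.sin(YR),np.cos(YR)])
print("expected open posts",rot(.022,.109),rot(.022,-.109),"shut",rot(-.010,.077),rot(-.010,-.077))
A=np.r_[rot(0,.087),.08];B=np.r_[rot(0,-.087),.08]
for c in(t,s): print(axle(c,A,B,half=.03)[:2])
```

```text
32.3917
[313.2 210.4] 5 [[0.5634 0.0164 0.108 ]]
[265.3333 222.8889] 9 [[0.5222 0.1648 0.108 ]]
[383.4722 132.5   ] 36 [[0.5654 0.3644 0.108 ]]
[337.4 155.7] 10 [[0.5208 0.1652 0.108 ]]
[316.5    185.5714] 14 [[0.5618 0.0162 0.108 ]]
expected open posts [0.5408 0.2035] [ 0.5992 -0.0065] shut [0.5186 0.1641] [0.5598 0.0157]
(array([0.2461, 0.0082]), np.float64(0.0034626152929437535))h.py:34: RuntimeWarning: invalid value encountered in scalar divide
  p=prof(s,v);w=np.clip(p-np.percentile(p,25)-.35*np.ptp(p),0,None);o.append((w*v).sum()/w.sum())
Traceback (most recent call last):
  File "h.py", line 39, in axle
    hi=np.median(q[(ss>.074)&(ss<.08)]);lo=q[-8:].mean();i=np.where(q[8:]<(hi+lo)/2)[0][0]+8;tips.append(ss[i])
                                                           ~~~~~~~~~~~~~~~~~~~~~~~~~~~~^^^
IndexError: index 0 is out of bounds for axis 0 with size 0
```

View pics/fin.png

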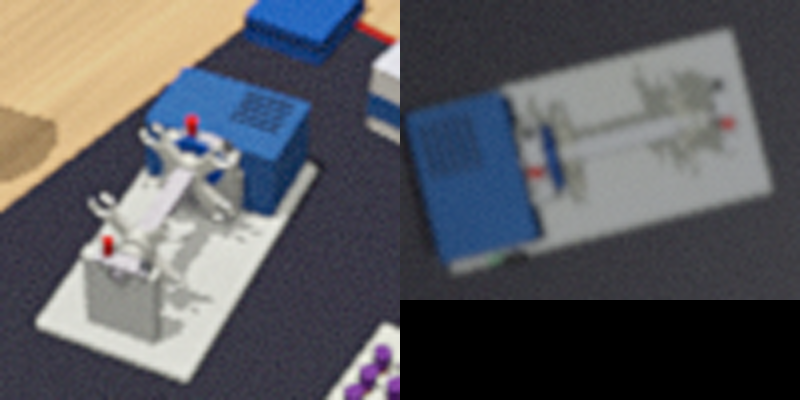

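The picture shows the carousel in the rotator with its gear at the blue box, and both keepers lying across the slots with their red posts at (107,245) and (192,125). The posts measure 154.0 mm apart in the top view and 154.5 mm in the scene view, against 154 mm when fully shut. The arm is clear.

```bash
python3 -c "
from cell import r
print(r.job_done())"
```

```text
the job is handed in; nothing more can be done
None
```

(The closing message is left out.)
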